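# Lock up a row of tiles in the painting frame

### The job

The five tiles are to be painted across with one band, so lock them up in the wooden frame: push the whole row along the fence as one block, flat and straight, until it is closed up without gaps against the end stop. Then lay the wooden wedge in behind the last tile, straight side to the tile, thin end through the gap in the fence, and drive it in from the front until the row is locked tight. Do not lift or tip the tiles, and leave the flasks and the dropper bottle where they stand.

Things in the scene. Friction and masses are not known exactly. Their poses are not given: they have to be found in the camera images.
- tile_frame: tile painting frame, fixed: plywood board 10 mm thick with hardwood strips on it (tops at z = 26 mm). Origin on its underside; y runs along the row to the end stop, x across it, away from the robot. Board: x -52 to +44, y -235 to +155 mm. Fence along the back: inner face x = +30, y -215 to +135 mm, with one gap (point fence_gap). The front is open but for one lug (point front_lug)
- row_home (a point): middle of the end stop's face at the board's top: frame x = +4, y = +135, z = 10 mm. The closed-up row is 220 mm long: tile centres at frame x = +4 (touching the fence), y = +113, +69, +25, -19, -63 mm
- fence_gap (a point): middle of the 18 mm gap in the fence, for the wedge's nose: frame x = +37, y = -90, z = 10 mm. The gap's side at -y backs the wedge: it slants like the wedge, from y = -99.7 mm at x = +30 to -98.3 at x = +44 mm
- front_lug (a point): top of the lug at the front edge that backs the wedge too: frame x = -37, y = -122, z = 26 mm. The lug spans x -49 to -26, y -142 to -106 mm; its +y face slants, from y = -107.6 mm at x = -49 to -105.3 at x = -26 mm. The row slides between lug and fence, 56 mm apart
- tile_violet: violet glazed tile with cream lines, 52 mm across the row (its x), 44 mm along it (y), 14 mm thick, 70 g; origin at the centre of its underside. One of five tiles that lie loose in a row on the frame's board, in any order, some mm apart, up to 3 mm off the fence; they slide easily
- tile_plum: plum red glazed tile with cream lines, 52 mm across the row (its x), 44 mm along it (y), 14 mm thick, 70 g; origin at the centre of its underside. One of five tiles that lie loose in a row on the frame's board, in any order, some mm apart, up to 3 mm off the fence; they slide easily
- tile_blue: dark blue glazed tile with cream lines, 52 mm across the row (its x), 44 mm along it (y), 14 mm thick, 70 g; origin at the centre of its underside. One of five tiles that lie loose in a row on the frame's board, in any order, some mm apart, up to 3 mm off the fence; they slide easily
- tile_amber: amber yellow glazed tile with cream lines, 52 mm across the row (its x), 44 mm along it (y), 14 mm thick, 70 g; origin at the centre of its underside. One of five tiles that lie loose in a row on the frame's board, in any order, some mm apart, up to 3 mm off the fence; they slide easily
- tile_sage: sage green glazed tile with cream lines, 52 mm across the row (its x), 44 mm along it (y), 14 mm thick, 70 g; origin at the centre of its underside. One of five tiles that lie loose in a row on the frame's board, in any order, some mm apart, up to 3 mm off the fence; they slide easily
- wedge: dark hardwood wedge on the table, 146 mm long (x = -70 to +76), 22 mm high, 60 g. Origin on its underside. Width 11 mm at the thin end (+x, corners trimmed), 26 mm at the thick end (-x, brass pin on top). Side at y = +10 mm is straight and goes against the last tile; the other slants (y = -1 mm at the thin end, -16 mm at the thick end) and goes against lug and fence gap
- wedge_nose (a point): middle of the wedge's thin end face: wedge x = +76, y = +4, z = 11 mm. When the wedge locks a closed-up row it is near frame x = +57 to +63 mm, 13 to 19 mm out behind the fence, the wedge's x along the frame's x and its origin near frame x = -13 to -19, y = -95, z = 10 mm
- wedge_butt (a point): middle of the wedge's thick end face: wedge x = -70, y = -3, z = 11 mm; 34 to 40 mm out in front of the lug when locked. 30 mm before locking the wedge has 3 mm of play and can be lowered in from above. A push of 10 to 20 N here towards the fence locks it; friction keeps it
- flask_blue: small blown flask with a pale blue ball below, 45 mm across, 74 mm tall, standing on the table; origin at the centre of its underside; a bystander
- flask_amber: small blown flask with an amber ball below, 43 mm across, 68 mm tall, standing on the table; origin at the centre of its underside; a bystander
- dropper: clear dropper bottle half full of yellow, 37 mm across, 70 mm tall, standing on the table; origin at the centre of its underside; a bystander
Mind the look-alikes: they are no part of the job. There is more than one size of the wedge; the one meant has the size given above.

How it is judged:
By the outcome, as a careful person would: the job done as asked, in the order asked, and still so for the second after the job is handed in, with the robot touching nothing.
It also fails if it takes over 54 s, if anything falls off the work surface, if the arm or the gripper's body presses on something with over 40 N, if the wrist force passes 120 N, or if a joint passes its speed limit or range.

### The arm

A 7-joint arm with a two-finger parallel gripper is mounted at the origin on the work surface; the furniture and walls round the work are solid. World frame = base frame: x ahead of the robot, y to its left, z up, the work surface at z = 0. Lengths are in m, angles in rad, forces in N, time in s.
With the tool pointing down it reaches from about 0.425 to 0.825 m from the base axis. Payload 3.6 kg.
Tool frame: the origin (TCP) lies at the very end of the fingers, on their centre line; the grasp point (between the pads) lies 19 mm behind it; z points along the fingers, y is the direction in which the jaws open and shut (so a half turn about z gives the same grasp; the last joint's range is limited). The gripper opens to 93 mm and grips with 3 to 60 N. Pads are 15 mm wide; open, the fingers measure 128 mm over their backs; the gripper's body (75 mm by 188 mm) begins 65 mm behind the grasp point.
Start: joints at [1.171, 0.615, -0.013, 1.423, 0.008, 1.103, -0.04], TCP at [0.237, -0.605, 0.219] pointing down, gripper open.
Joint ranges: [-3.12, 3.12], [-0.3, 2.06], [-1.34, 1.32], [0.26, 2.42], [-1.36, 4.5], [0.01, 1.98], [-2.84, 2.84]. Speed limits (rad/s): [2.79, 2.79, 3.14, 3.14, 3.14, 3.14, 3.14].

### API

Orientations are given as a unit quaternion [x, y, z, w].
In Python, from cell import manip gives the robot as it stands. Calls block until the motion is done:
- manip.reach(position, orientation): joint-space move of the TCP to a pose.
- manip.servo_line(position, frame=None, feed=0.15, force_limit=None): straight line of the TCP; frame=None keeps the orientation; feed is the mean speed in m/s. With force_limit (N) it stops when the force on the tool has changed by that much, and returns True; else False.
- manip.goto_joints(angles): joint-space move.
- manip.move_gripper(opening, squeeze=None): opening from 0.0 (shut) to 1.0 (fully open); squeeze is the grip in N (None keeps the last); returns when the fingers have stopped.
- manip.pause(seconds).
- manip.ik(position, orientation): joint angles nearest the present ones, or None.
- manip.read_state(): the state.
- manip.read_camera(name): name is "scene" or "top"; returns (picture, depth): 400x640x3 uint8, red, green, blue; 400x640 float32, m along the optical axis (not along the pixel's ray), 0 where there is no reading.
- manip.camera_params(name): a dict with "mtx" (3x3 intrinsics, pixels), "k1" (the pictures are not rectified: a ray, as slopes to the right and down, at radius r is drawn at 1 + k1 r^2 times it, then the intrinsics apply), "rvec" (rotation vector, rad) and "tvec" (3), from world to camera coordinates, as OpenCV has them. Camera axes: x right, y down, z forward; pixel columns grow to the right and rows downward; lengths in m; the calibration is good to about 2 mm. A picture is of the moment at which its call begins. camera_params takes no time and is no camera call.
A pose or a line that the arm cannot do raises manip.MotionError and nothing moves.
- manip.job_done(): hands the job in, once; it reports no verdict.
The state is a dict: "time": time; "joint_pos": joint angles; "dq": joint speeds; "tau": joint torques, N m; "ee_pos": TCP position; "tool_rot": TCP orientation; "force": force on the tool from outside, world axes, zero at the start; "wrist_torque": the same for the moment, N m; "finger_gap": opening from 0.0 (shut) to 1.0 (fully open).
Only numpy, scipy, OpenCV 4.12 (cv2) and the standard library are available. Lean on these libraries where they do the work, as an engineer would, in place of code of your own. Each camera call takes 0.05 s, during which the arm holds its last target.

## Working session

There is one attempt and no reset: what is moved stays moved. The work goes in short steps, each a Python script; the robot and the scene stay as the last script left them, time stands still between calls to the robot, and variables do not carry over. Pictures are saved under pics/ and viewed, and the job is handed in when it is done.

```bash
ls; mkdir -p pics
python3 - <<'E'
from cell import manip
import cv2,numpy as np
for n in("scene","top"):
    p,d=manip.read_camera(n); cv2.imwrite(f"pics/{n}0.png",p[:,:,::-1]); np.savez(f"pics/{n}0.npz",p=p,d=d)
    print(n,manip.camera_params(n))
s=manip.read_state();print(s)
E
```

```text
pics
scene {'mtx': array([[373.25198505,   0.        , 322.22879908],
       [  0.        , 373.25198505, 198.5676543 ],
       [  0.        ,   0.        ,   1.        ]]), 'k1': -0.07290141836413214, 'rvec': array([ 1.96324746, -0.55397871,  0.33615419]), 'tvec': array([-0.52169904,  0.12745997,  0.88402192])}
top {'mtx': array([[366.80867023,   0.        , 319.83986543],
       [  0.        , 366.80867023, 199.59596624],
       [  0.        ,   0.        ,   1.        ]]), 'k1': -0.056413574224984074, 'rvec': array([ 2.10951705, -2.1330597 ,  0.18299643]), 'tvec': array([-0.09642804,  0.5283647 ,  0.90141662])}
{'time': 0.1, 'joint_pos': array([ 1.17147739,  0.61584661, -0.01262406,  1.42472428,  0.00811352,
        1.10344335, -0.04038427]), 'dq': array([ 0.00104736, -0.00311164,  0.00052913, -0.00247585,  0.00102387,
       -0.00254492,  0.0010007 ]), 'tau': array([ 8.32146725e-04, -4.60044408e+01,  2.09967834e-01, -1.66245478e+01,
       -6.12142333e-02,  1.69035816e-02,  1.04690537e-04]), 'ee_pos': array([ 0.23650466, -0.60467038,  0.21758615]), 'tool_rot': array([ 9.82666663e-01,  1.85377515e-01, -2.38595583e-04, -1.16134709e-03]), 'force': array([-0.89583472, -0.47568971, -1.02446687]), 'wrist_torque': array([-0.02075257, -0.02743858,  0.00568431]), 'finger_gap': 1.0021694199027698}
```

View pics/scene0.png

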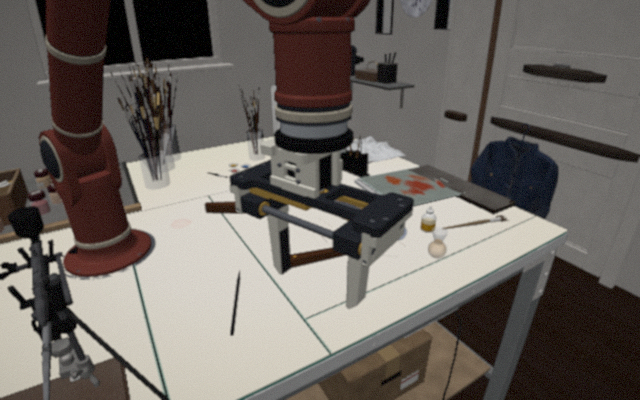

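View pics/top0.png

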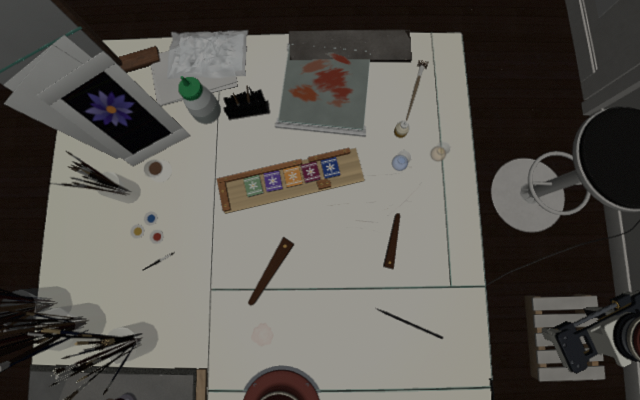

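```bash
cat > h.py <<'E'
import cv2,numpy as np
from cell import manip
from scipy.spatial.transform import Rotation as R
def cam(n):
    c=manip.camera_params(n); return c['mtx'],c['k1'],R.from_rotvec(c['rvec']).as_matrix(),np.array(c['tvec'])
def proj(n,P):
    K,k,Rm,t=cam(n); p,_=cv2.projectPoints(np.atleast_2d(np.array(P,float)),cv2.Rodrigues(Rm)[0],t,K,np.array([k,0,0,0,0.])); return p[:,0]
def unproj(n,uv,z):
    K,k,Rm,t=cam(n); uv=np.atleast_2d(np.array(uv,float))
    r=cv2.undistortPointsIter(uv[:,None],K,np.array([k,0,0,0,0.]),None,None,(3,100,1e-12))[:,0]
    d=np.c_[r,np.ones(len(r))]@Rm; c=-Rm.T@t
    return c+d*((z-c[2])/d[:,2])[:,None]
def crop(n,img,box,s,out):
    x0,y0,x1,y1=box; c=img[y0:y1,x0:x1]
    cv2.imwrite(out,cv2.resize(c,None,fx=s,fy=s,interpolation=cv2.INTER_CUBIC)[:,:,::-1])
E
python3 - <<'E'
from h import *
for n in("scene","top"):
    K,k,Rm,t=cam(n); print(n,-Rm.T@t, proj(n,[[0,0,0],[.2365,-.6047,.2176],[.5,0,0],[.5,.2,0]]).round(1).tolist())
p=np.load("pics/top0.npz")['p'];d=np.load("pics/top0.npz")['d']
crop("top",p,(210,140,370,220),5,"pics/c1.png")
crop("top",p,(235,200,425,310),4,"pics/c2.png")
crop("top",p,(370,50,470,175),4,"pics/c3.png")
print(unproj("top",[(220,180),(360,165),(253,186),(331,168),(288,240),(252,302),(397,215),(390,267),(400,162),(438,153),(402,130)],0.0).round(3).tolist())
E
```

```text
scene [ 0.06590072 -0.90455721  0.49733695] [[107.9, 250.9], [315.8, 285.2], [290.7, 202.3], [264.2, 180.1]]
top [ 0.35517709 -0.11096938  0.98109866] [[281.4, 410.3], [566.0, 321.4], [282.3, 213.1], [209.2, 213.9]]
[[0.595, 0.174, 0.0], [0.632, -0.214, 0.0], [0.576, 0.082, 0.0], [0.624, -0.134, 0.0], [0.427, -0.016, 0.0], [0.267, 0.078, 0.0], [0.491, -0.31, 0.0], [0.353, -0.285, 0.0], [0.639, -0.325, -0.0], [0.664, -0.433, 0.0], [0.733, -0.336, 0.0]]
```

View pics/c1.png

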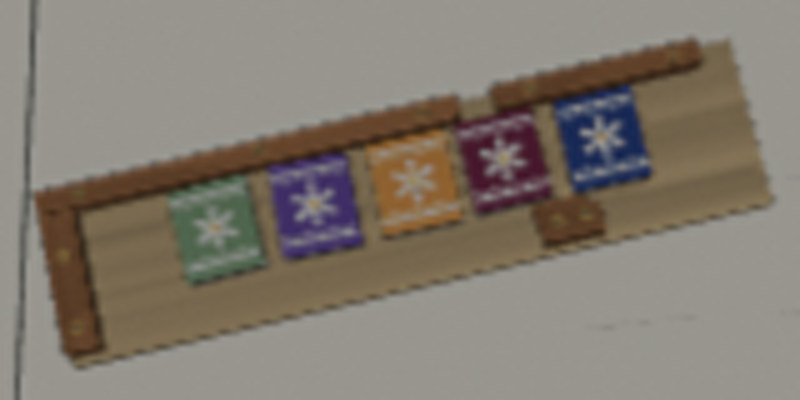

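View pics/c2.png

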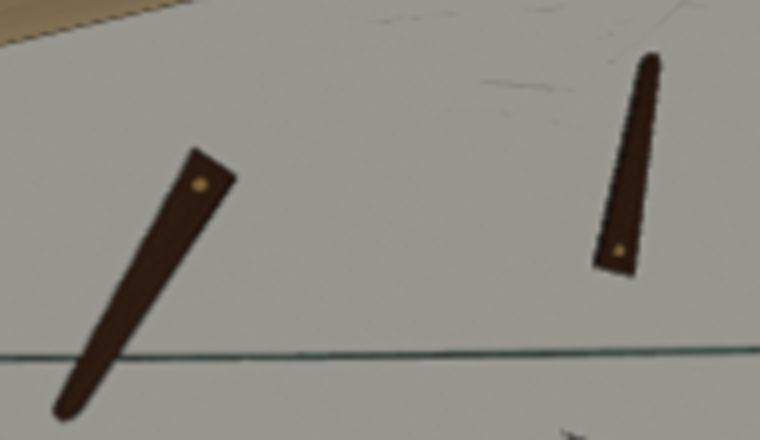

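View pics/c3.png

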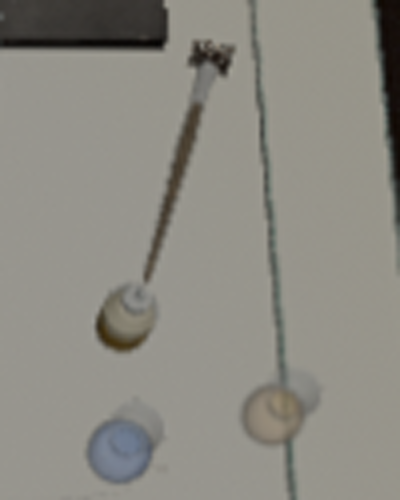

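Run:
```python
from h import *
p=np.load("pics/top0.npz")['p']
crop("top",p,(214,172,264,216),12,"pics/d1.png")
crop("top",p,(296,144,368,192),11,"pics/d2.png")
crop("top",p,(375,206,410,275),8,"pics/d3.png")
```

```text
(no output)
```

View pics/d1.png

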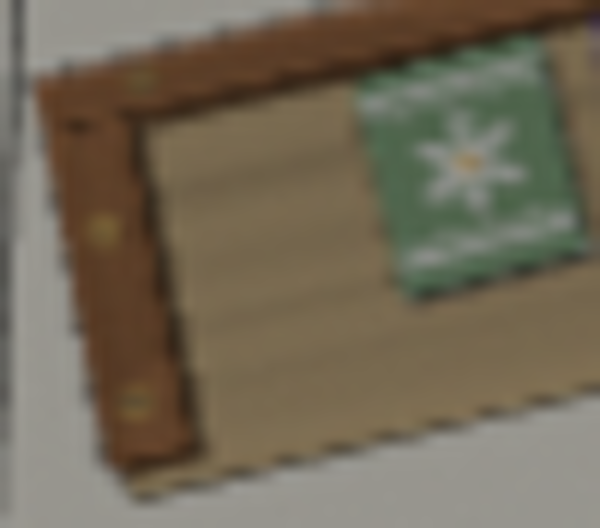

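View pics/d2.png

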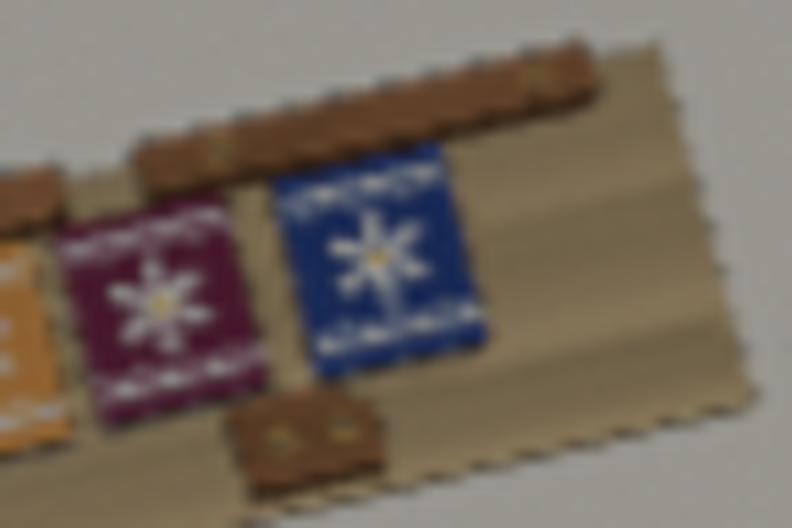

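View pics/d3.png

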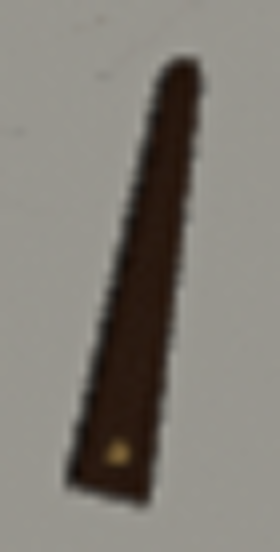

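```bash
cat >> h.py <<'E'
from scipy.optimize import least_squares
def fitpose(n,uv,M,x0):
    M=np.array(M,float)/1000
    f=lambda q:(proj(n,np.c_[M[:,0]*np.cos(q[2])-M[:,1]*np.sin(q[2])+q[0],M[:,0]*np.sin(q[2])+M[:,1]*np.cos(q[2])+q[1],M[:,2]])-uv)
    r=least_squares(lambda q:f(q).ravel(),x0,loss='soft_l1'); return r.x,f(r.x)
def px(c,s,o): return (np.array(c,float)+.5)/s-.5+np.array(o)
E
python3 - <<'E'
from h import *
a=[((38,85),(44,155,26)),((122,114),(30,135,26)),((135,500),(-52,155,10))]
b=[((660,45),(44,-235,10)),((755,400),(-52,-235,10)),((582,42),(44,-215,26)),((596,80),(30,-215,26)),((135,150),(44,-98.3,26)),((55,170),(44,-81,26)),((230,410),(-26,-105.3,26)),((375,390),(-26,-142,26))]
uv=np.r_[px([q[0] for q in a],12,(214,172)),px([q[0] for q in b],11,(296,144))]
q,e=fitpose("top",uv,[k[1] for k in a+b],[.6,0,.2]);print("frame",q.round(4),e.round(2).tolist())
w=[((76,487),(-70,10,22)),((148,503),(-70,-16,22)),((204,75),(72,-.6,22)),((160,77),(71,10,22)),((182,57),(76,4,22)),]
uv=px([k[0] for k in w],8,(375,206))
q,e=fitpose("top",uv,[k[1] for k in w],[.42,-.3,-.2]);print("wedge",q.round(4),e.round(2).tolist())
# all tile
E
```

```text
frame [0.5843 0.0166 0.2259] [[-0.71, -0.1], [0.46, 0.68], [-0.63, 0.43], [0.15, -0.23], [0.42, 0.32], [0.63, -0.18], [0.64, 1.15], [-0.49, -0.25], [0.57, -0.6], [-0.62, -0.03], [-0.47, -1.37]]
wedge [ 0.4195 -0.2919 -0.2568] [[-0.49, 0.24], [0.36, 0.7], [-0.99, -0.24], [0.52, -1.09], [0.38, 0.13]]
```

```bash
cat >> h.py <<'E'
from scipy.optimize import minimize
def T(q,M):
    M=np.array(M,float)/1000; c,s=np.cos(q[2]),np.sin(q[2])
    return np.c_[M[:,0]*c-M[:,1]*s+q[0],M[:,0]*s+M[:,1]*c+q[1],M[:,2]]
def box(x0,x1,y0,y1,z0,z1): return [(x,y,z) for x in(x0,x1) for y in(y0,y1) for z in(z0,z1)]
def prism(xy,z0,z1): return [(x,y,z) for x,y in xy for z in(z0,z1)]
def sil(n,q,solids,bb,S=8):
    x0,y0,x1,y1=bb; m=np.zeros(((y1-y0)*S,(x1-x0)*S),np.uint8)
    for s in solids:
        p=proj(n,T(q,s)); p=((p-[x0,y0]+.5)*S-.5)
        h=cv2.convexHull(p.astype(np.float32))[:,0]
        cv2.fillConvexPoly(m,np.round(h*16).astype(np.int32),255,shift=4)
    return cv2.resize(m,(x1-x0,y1-y0),interpolation=cv2.INTER_AREA)/255.
def fitsil(n,soft,q0,mk,bb,w=None):
    t=soft[bb[1]:bb[3],bb[0]:bb[2]]; w=np.ones_like(t) if w is None else w
    f=lambda q:(w*(cv2.GaussianBlur(sil(n,q,mk(q),bb),(0,0),.8)-cv2.GaussianBlur(t,(0,0),.5))**2).sum()
    step=[.003,.003,.01]+[.02]*(len(q0)-3)
    sx=np.vstack([q0]+[np.array(q0)+np.eye(len(q0))[i]*step[i] for i in range(len(q0))])
    r=minimize(f,q0,method='Nelder-Mead',options=dict(initial_simplex=sx,maxiter=300,xatol=1e-5,fatol=1e-4)); return r.x,r.fun
FRAME=[box(-52,44,-235,155,0,10),box(30,44,-215,-99,10,26),box(30,44,-81,155,10,26),box(-48,44,135,155,10,26)]
WED=[(-70,10),(-70,-16),(73,-.7),(76,2),(76,7),(73,10)]
E
python3 - <<'E'
from h import *
p=np.load("pics/top0.npz")['p'].astype(float)
# softness: distance from local table colour to object
ch=p.max(2)-p.min(2)
print(ch[200:210,380:385].mean(), ch[180,300:306],p[205,382],p[158,345:350].mean(0),p[240,392])
bg=ch[205:212,376:384].mean()
soft=np.clip((ch-bg-8)/(30),0,1)
cv2.imwrite("pics/soft.png",(soft[130:300,200:440]*255).astype(np.uint8))
q,f=fitsil("top",soft,[.5843,.0166,.2259],lambda q:FRAME,(212,142,370,218)); print("frame",q.round(5),f)
sw=np.clip((145-p.max(2))/(145-60),0,1)
print(p[230:232,385:400].max(2).round())
for nm,q0,bb in(("wR",[.4195,-.2919,-.2568],(378,205,408,276)),("wL",[.36,.02,2.6],(240,230,300,310))):
    L=lambda q:[prism([(x*q[3],y*q[4]) for x,y in WED],0,22)]
    q,f=fitsil("top",sw,q0+[1. if nm=="wR" else 1.2,1.],L,bb); print(nm,q.round(4),f,q[3]*146,q[4]*26)
q,f=fitsil("top",sw,[.4195,-.2919,-.2568],lambda q:[prism(WED,0,22)],(378,205,408,276)); print(q.round(5),f)
E
```

```text
9.0 [58. 51. 44. 42. 29. 26.] [152. 149. 143.] [118.6 103.4  77.8] [39. 23. 13.]
frame [0.58632 0.01706 0.22146] 839.4629220065525
[[152. 151. 151. 151. 153. 150.  83.  35.  35.  40.  40.  39.  46.  94.
  147.]
 [151. 151. 150. 152. 151. 128.  61.  34.  37.  40.  41.  39.  52. 118.
  150.]]
wR [ 0.42   -0.2928 -0.2704  0.9976  0.992 ] 3.913818630836923 145.65657876958034 25.79150196863571
wL [0.3486 0.0299 2.5409 1.3147 1.349 ] 45.85351703751802 191.95274734243074 35.073637717484296
[ 0.42009 -0.29287 -0.27026] 3.986708354545289
```

Run:
```python
from h import *
p=np.load("pics/top0.npz")['p'].astype(float)
ch=p.max(2)-p.min(2)
bb=(212,142,370,218)
soft=np.clip((ch-13)/(20),0,1)
hard=cv2.morphologyEx((soft>.5).astype(np.uint8),cv2.MORPH_CLOSE,np.ones((9,9)))
inner=cv2.erode(hard,np.ones((5,5))); soft[inner>0]=1
q,f=fitsil("top",soft,[.5855,.0166,.2230],lambda q:FRAME,bb); print("frame",q.round(5),f)
vis=p.astype(np.uint8)[142:218,212:370]; vis=cv2.resize(vis,None,fx=5,fy=5,interpolation=cv2.INTER_CUBIC)
def dr(pts,col):
    u=proj("top",T(q,pts)); u=((u-[212,142]+.5)*5-.5); cv2.polylines(vis,[np.round(u*8).astype(int)],True,col,1,cv2.LINE_AA,3)
r=lambda x0,x1,y0,y1,z:[(x0,y0,z),(x1,y0,z),(x1,y1,z),(x0,y1,z)]
dr(r(-52,44,-235,155,10),(0,255,0));dr(r(30,44,-215,-99,26),(255,0,0));dr(r(30,44,-81,155,26),(255,0,0))
dr([(-49,-142,26),(-49,-107.6,26),(-26,-105.3,26),(-26,-142,26)],(255,255,0)); dr(r(-48,30,135,155,26),(255,0,0))
dr(r(-22,30,-85,135,24),(0,255,255))
cv2.imwrite("pics/ov.png",vis[:,:,::-1])
```

```text
frame [0.58619 0.01693 0.22362] 30.39334860927625
```

View pics/ov.png

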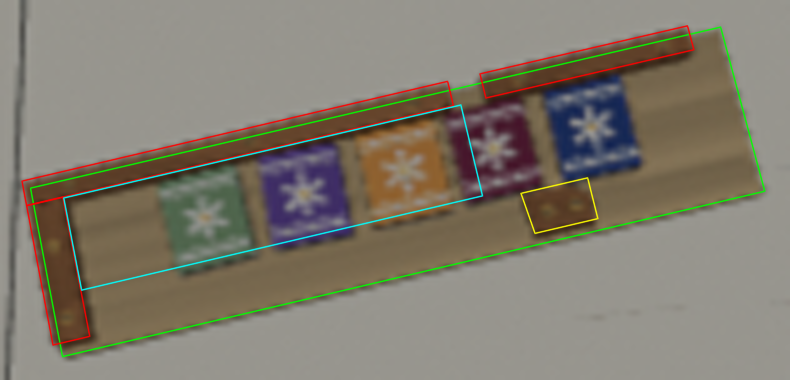

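```bash
cat > ov.py <<'E'
from h import *
def overlay(p,q,bb,s,out,wq=None,nm="top"):
    vis=cv2.resize(p[bb[1]:bb[3],bb[0]:bb[2]],None,fx=s,fy=s,interpolation=cv2.INTER_NEAREST)
    def dr(q,pts,col):
        u=proj(nm,T(q,pts)); u=((u-[bb[0],bb[1]]+.5)*s-.5); cv2.polylines(vis,[np.round(u*8).astype(int)],True,col,1,cv2.LINE_AA,3)
    r=lambda x0,x1,y0,y1,z:[(x0,y0,z),(x1,y0,z),(x1,y1,z),(x0,y1,z)]
    dr(q,r(-52,44,-235,155,10),(0,255,0));dr(q,r(30,44,-215,-99,26),(255,0,0));dr(q,r(30,44,-81,155,26),(255,0,0))
    dr(q,[(-49,-142,26),(-49,-107.6,26),(-26,-105.3,26),(-26,-142,26)],(255,255,0)); dr(q,r(-48,30,135,155,26),(255,0,0))
    dr(q,r(-22,30,-85,135,24),(0,255,255))
    if wq is not None: dr(wq[:3],[(x,y,wq[3]) for x,y in WED],(255,255,255))
    cv2.imwrite(out,vis[:,:,::-1])
E
python3 - <<'E'
from ov import *
p=np.load("pics/top0.npz")['p']; q=[.58619,.01693,.22362]
overlay(p,q,(212,172,276,220),12,"pics/ov1.png");overlay(p,q,(300,144,368,192),11,"pics/ov2.png")
E
```

```text
(no output)
```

View pics/ov1.png

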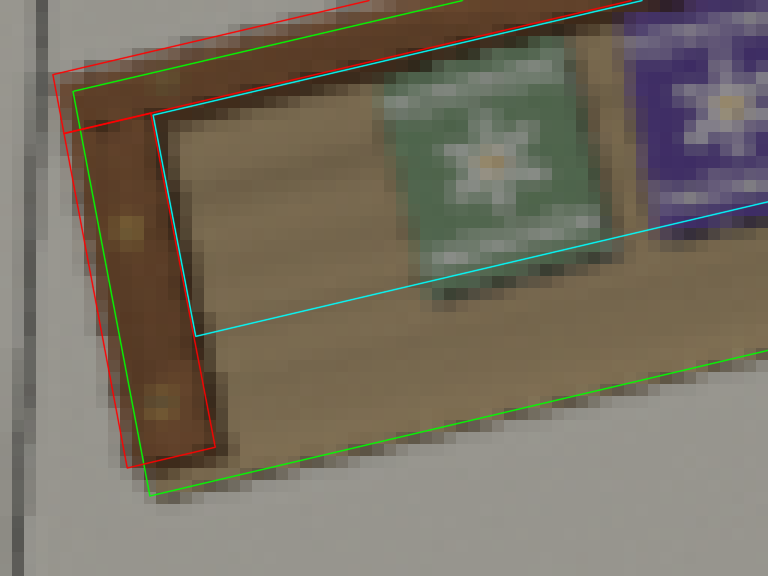

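View pics/ov2.png

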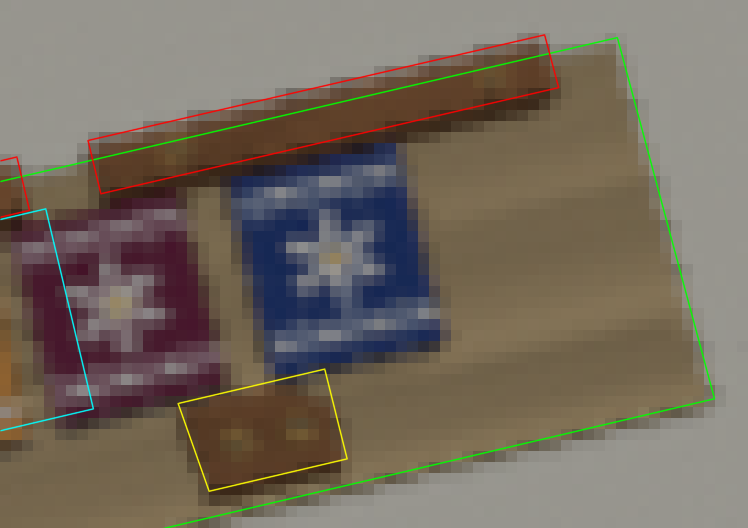

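```bash
cat > m.py <<'E'
from h import *
Q=np.array([.5852,.0166,.2240])
def fw(x,y,z=0): return T(Q,[(x,y,z)])[0]
def ori(yaw): # tool x along yaw, z down
    x=np.array([np.cos(yaw),np.sin(yaw),0]); z=np.array([0,0,-1.]); y=np.cross(z,x)
    return R.from_matrix(np.c_[x,y,z]).as_quat()
def inv(P):
    d=np.array(P)[:2]-Q[:2]; c,s=np.cos(Q[2]),np.sin(Q[2]); return np.array([c*d[0]+s*d[1],-s*d[0]+c*d[1]])*1000
def st(t=""):
    s=manip.read_state(); print(t,"t%.2f"%s['time'],"frame",inv(s['ee_pos']).round(1),"z%.1f"%(s['ee_pos'][2]*1000),"F",s['force'].round(1),"gap%.3f"%s['finger_gap'])
    return s
E
python3 - <<'E'
from m import *
for n,c in(("blue",(335,258)),("plum",(118,303))):
    print(n,inv(unproj("top",px(c,11,(300,144)),.024)[0]))
for n,c in(("sage",(215,229)),("violet",(315,204)),("amber",(414,182)),("plum",(503,158)),("blue",(602,138))):
    print(n,inv(unproj("top",px(c,5,(210,140)),.024)[0]).round(1))
for n,c in(("fl1",(120,445)),("fl2",(272,412)),("dr",(125,330))): print(n,unproj("top",px(c,4,(370,50)),.022)[0].round(3))
W=np.array([.4200,-.2928,-.2703])
for nm,P,ya in [("push0",fw(2,-185,13/1),Q[2]+np.pi/2),("pushend",fw(2,-90,13),Q[2]+np.pi/2),("seat",fw(-40,69,13),Q[2]),("seat2",fw(-40,-19,13),Q[2]),("wg",T(W,[(-52,0,2)])[0],W[2]),("ins",fw(-110,-95,13),Q[2]),("butt",fw(-130,-98,13),Q[2]),("up",fw(2,-185,120),Q[2]+np.pi/2)]:
    for a in(0,np.pi,-np.pi):
        j=manip.ik(P,ori(ya+a)); print(nm,a.__round__(1),P.round(3),None if j is None else np.round(j,2))
E
```

```text
blue [   1.98734481 -151.19694131]
plum [  3.39318334 -96.85438855]
sage [ 1.3 62.6]
violet [2.1 7.4]
amber [  1.4 -47. ]
plum [  3.1 -96.6]
blue [   1.4 -151.1]
fl1 [ 0.636 -0.32   0.022]
fl2 [ 0.659 -0.425  0.022]
dr [ 0.719 -0.327  0.022]
push0 0 [ 0.628 -0.163  0.013] [ 0.41  0.87 -0.33  1.6   0.38  0.74  0.13]
push0 3.1 [ 0.628 -0.163  0.013] [-0.    0.88  0.4   1.61 -0.47  0.74 -2.3 ]
push0 -3.1 [ 0.628 -0.163  0.013] [-0.    0.88  0.4   1.61 -0.47  0.74 -2.3 ]
pushend 0 [ 0.607 -0.071  0.013] [ 0.3   0.84 -0.37  1.72  0.44  0.67 -0.09]
pushend 3.1 [ 0.607 -0.071  0.013] [-0.15  0.84  0.38  1.73 -0.47  0.66 -2.42]
pushend -3.1 [ 0.607 -0.071  0.013] [-0.15  0.84  0.38  1.73 -0.47  0.66 -2.42]
seat 0 [0.531 0.075 0.013] [-0.2   0.73  0.02  1.94 -0.04  0.47 -1.49]
seat 3.1 [0.531 0.075 0.013] [ 0.24  0.83 -0.68  1.93  0.83  0.68  0.84]
seat -3.1 [0.531 0.075 0.013] [ 0.24  0.83 -0.68  1.93  0.83  0.68  0.84]
seat2 0 [ 0.55  -0.011  0.013] [-0.03  0.75  0.01  1.9  -0.02  0.49 -1.35]
seat2 3.1 [ 0.55  -0.011  0.013] [ 0.42  0.86 -0.71  1.89  0.84  0.73  1.  ]
seat2 -3.1 [ 0.55  -0.
[... 248 characters left out ...]
.37  2.14  0.68  0.39  1.23]
ins 0 [ 0.499 -0.1    0.013] [ 0.17  0.71 -0.01  2.02  0.02  0.41 -1.21]
ins 3.1 [ 0.499 -0.1    0.013] [ 0.51  0.78 -0.56  2.01  0.75  0.57  1.23]
ins -3.1 [ 0.499 -0.1    0.013] [ 0.51  0.78 -0.56  2.01  0.75  0.57  1.23]
butt 0 [ 0.48  -0.108  0.013] [ 0.19  0.7  -0.02  2.06  0.03  0.38 -1.2 ]
butt 3.1 [ 0.48  -0.108  0.013] [ 0.52  0.75 -0.52  2.05  0.75  0.53  1.24]
butt -3.1 [ 0.48  -0.108  0.013] [ 0.52  0.75 -0.52  2.05  0.75  0.53  1.24]
up 0 [ 0.628 -0.163  0.12 ] [ 0.44  0.74 -0.39  1.53  0.32  0.93  0.17]
up 3.1 [ 0.628 -0.163  0.12 ] [-0.01  0.74  0.4   1.55 -0.34  0.92 -2.41]
up -3.1 [ 0.628 -0.163  0.12 ] [-0.01  0.74  0.4   1.55 -0.34  0.92 -2.41]
```

Run:
```python
from m import *
o=ori(Q[2]+np.pi/2)
manip.reach(fw(2,-192,110),o); st("above")
manip.move_gripper(0.11,20); st("grip")
manip.servo_line(fw(2,-192,30),feed=.2)
manip.servo_line(fw(2,-192,13),feed=.05); s=st("down")
h=manip.servo_line(fw(2,-120,13),feed=.06,force_limit=15); st("mid %s"%h)
p,d=manip.read_camera("top"); np.savez("pics/top1.npz",p=p,d=d); crop("top",p,(210,130,370,220),5,"pics/e1.png")
```

```text
above t2.24 frame [   1.1 -194.2] z110.1 F [-0.6 -0.2  0.2] gap0.998
grip t3.59 frame [   2. -192.] z110.0 F [ 1.3 -0.1  0.8] gap0.111
down t4.63 frame [   1.9 -192. ] z12.9 F [ 0.1 -0.5  0.1] gap0.108
mid False t5.98 frame [   2.1 -119.7] z13.0 F [0.6 0.  0.1] gap0.106
```

View pics/e1.png

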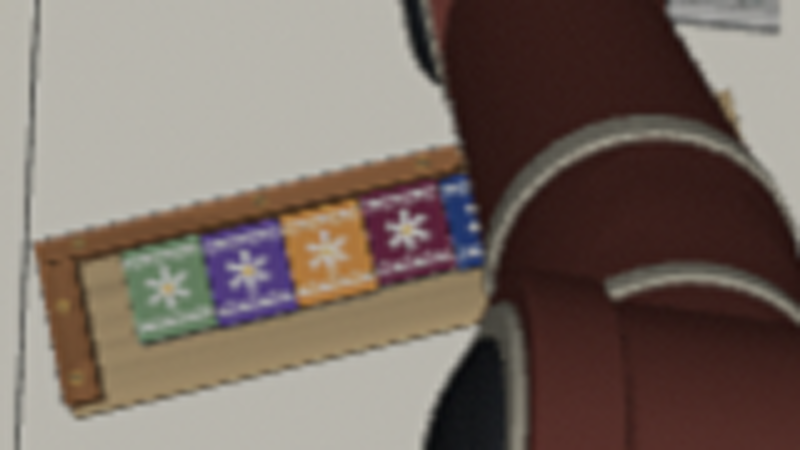

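The row is already closed up (tiles touching, sage at crop (168,288) about 25 mm short of the stop). I'll continue to the stop, slowly and force-limited.

Run:
```python
from m import *
h=manip.servo_line(fw(2,-100,13),feed=.05,force_limit=15); st("a %s"%h)
h=manip.servo_line(fw(2,-82,13),feed=.02,force_limit=8); st("b %s"%h)
```

```text
a False t6.58 frame [  2.  -98.4] z12.9 F [-0.9 -1.  -0. ] gap0.110
b True t7.14 frame [  1.3 -94.9] z12.7 F [ 0.9 -1.2  0.3] gap0.110
```

Run:
```python
from m import *
st("0")
h=manip.servo_line(fw(2,-82,13),feed=.02,force_limit=10); st("b %s"%h)
manip.pause(.2); st("c")
p,d=manip.read_camera("top"); np.savez("pics/top2.npz",p=p,d=d); crop("top",p,(210,130,370,220),5,"pics/e2.png")
```

```text
0 t7.14 frame [  1.3 -94.9] z12.7 F [ 0.9 -1.2  0.3] gap0.110
b True t7.58 frame [  0.6 -95. ] z12.3 F [-0.1 -0.2  0.5] gap0.111
c t7.78 frame [  0.1 -95. ] z11.9 F [0.3 0.9 0.1] gap0.111
```

View pics/e2.png

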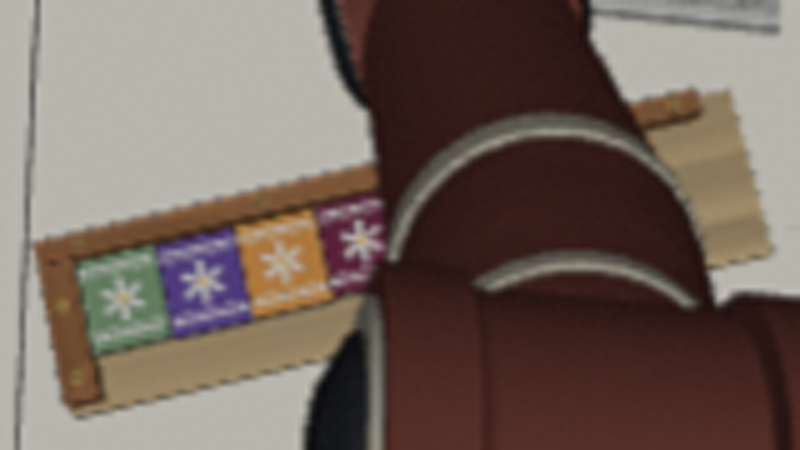

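Run:
```python
from m import *
manip.servo_line(fw(2,-112,13),feed=.08)
manip.servo_line(fw(2,-115,60),feed=.2)
o=ori(Q[2])
manip.reach(fw(-47,69,60),o)
manip.move_gripper(.758,20); st("open")
for y in (69,25,-19):
    if y!=69: manip.servo_line(fw(-47,y,13),feed=.12)
    else: manip.servo_line(fw(-47,y,13),feed=.12)
    st("pre")
    manip.servo_line(fw(-36,y,13),feed=.06)
    h=manip.servo_line(fw(-20,y,13),feed=.025,force_limit=7); st("seat %s %s"%(y,h))
    manip.servo_line(fw(-47,y,13),feed=.12)
manip.servo_line(fw(-60,-19,100),feed=.3)
st()
```

```text
open t10.93 frame [-47.  69.] z60.0 F [ 0.4  0.1 -0.9] gap0.758
pre t11.47 frame [-46.9  68.9] z13.0 F [-0.  -0.3  1.7] gap0.758
seat 69 True t12.23 frame [-30.9  69.1] z12.4 F [-0.6 -0.1 -0.4] gap0.757
pre t13.03 frame [-46.7  25.3] z12.9 F [-0.7  0.1  0.3] gap0.757
seat 25 True t13.78 frame [-31.1  25.2] z12.3 F [-0.9 -0.   0.1] gap0.756
pre t14.57 frame [-46.8 -18.7] z12.9 F [0.4 0.5 0.4] gap0.758
seat -19 True t15.32 frame [-31.1 -18.8] z12.3 F [-0.8  0.5 -1.1] gap0.758
 t16.04 frame [-58.7 -19.1] z101.3 F [ 0.1  0.1 -1.1] gap0.759
```

Run:
```python
from m import *
W=np.array([.4200,-.2928,-.2703])
P=T(W,[(-52,-2,80)])[0]
manip.reach(P,ori(W[2])); manip.move_gripper(.6,35); st()
p,d=manip.read_camera("top"); np.savez("pics/top3.npz",p=p,d=d); crop("top",p,(200,130,440,300),3.3,"pics/f1.png")
from ov import overlay
overlay(p,Q,(212,140,340,220),6,"pics/f2.png")
```

```text
t17.73 frame [-276.3 -242. ] z80.1 F [-0.3 -0.2  0.1] gap0.599
```

View pics/f1.png

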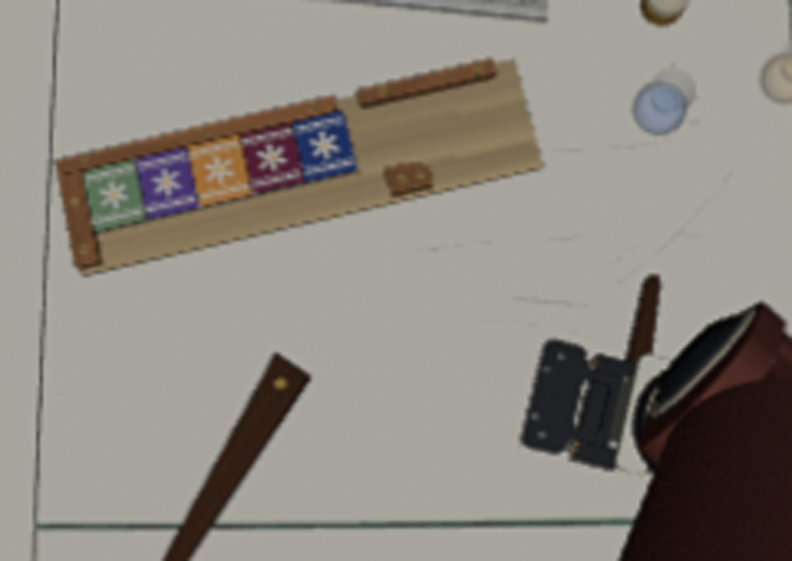

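View pics/f2.png

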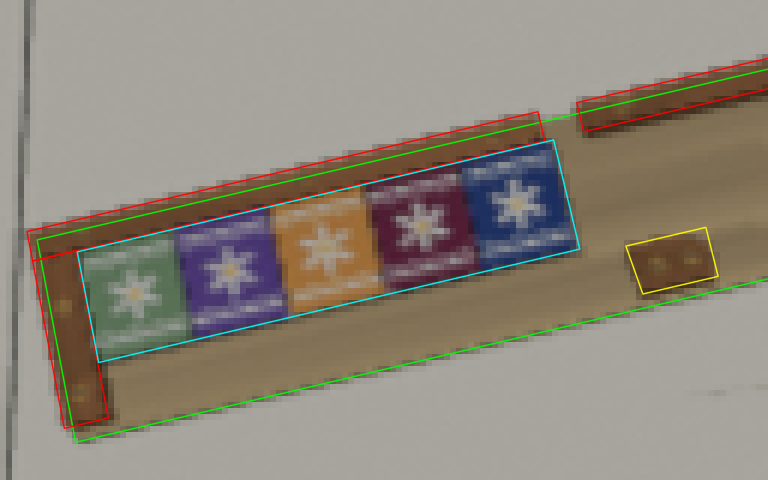

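```bash
sed -i 's/^Q=.*/Q=np.array([.5848,.0153,.2240])/' m.py
python3 - <<'E'
from m import *
W=np.array([.4200,-.2928,-.2703])
manip.servo_line(T(W,[(-52,-2.3,15)])[0],feed=.2)
manip.servo_line(T(W,[(-52,-2.3,1.5)])[0],feed=.05); st("down")
manip.move_gripper(0.0,40); s=st("gripped"); print("width",s['finger_gap']*93)
manip.servo_line(T(W,[(-52,-2.3,70)])[0],feed=.15); s=st("lift"); print("width",s['finger_gap']*93)
p,d=manip.read_camera("top"); crop("top",p,(330,170,450,270),6,"pics/g1.png")
E
```

```text
down t18.68 frame [-276.  -241.1] z1.6 F [ 0.3 -0.4  0.2] gap0.600
gripped t19.28 frame [-276.  -241.2] z1.6 F [-0.4  0.3  1. ] gap0.262
width 24.3386148678335
lift t19.89 frame [-276.2 -240.8] z69.7 F [-0.4  0.2 -1.3] gap0.260
width 24.137622144685043
```

View pics/g1.png

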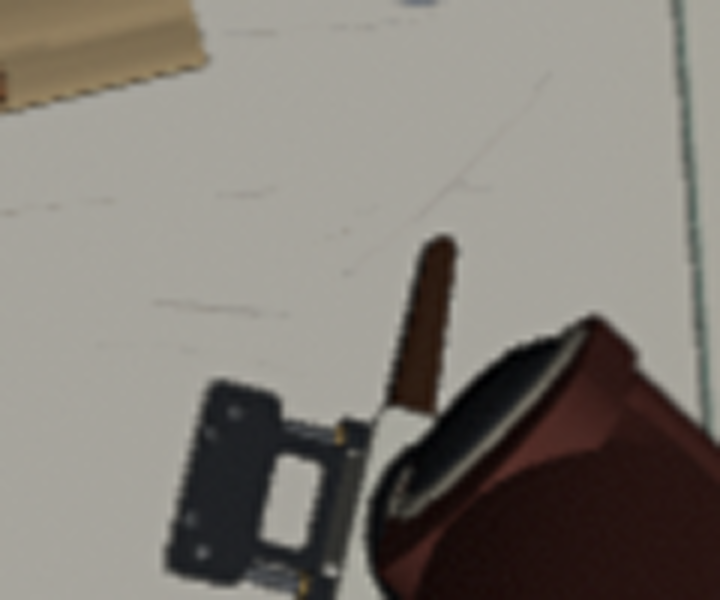

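Run:
```python
from m import *
from ov import overlay
manip.reach(fw(-115,-99.3,60),ori(Q[2]))
manip.servo_line(fw(-106,-99.2,36),feed=.15); manip.pause(.2); s=st("hover")
p,d=manip.read_camera("top"); np.savez("pics/top4.npz",p=p,d=d)
o=T(Q,[(-54,-96.8,0)])[0]
overlay(p,Q,(280,140,360,220),8,"pics/h1.png",wq=[o[0],o[1],Q[2],s['ee_pos'][2]*1000-1.5+22])
p,d=manip.read_camera("scene"); crop("scene",p,(200,120,440,300),3.3,"pics/h2.png")
```

```text
hover t21.33 frame [-106.3 -100. ] z36.7 F [-0.5 -1.4 -1.3] gap0.262
```

View pics/h1.png

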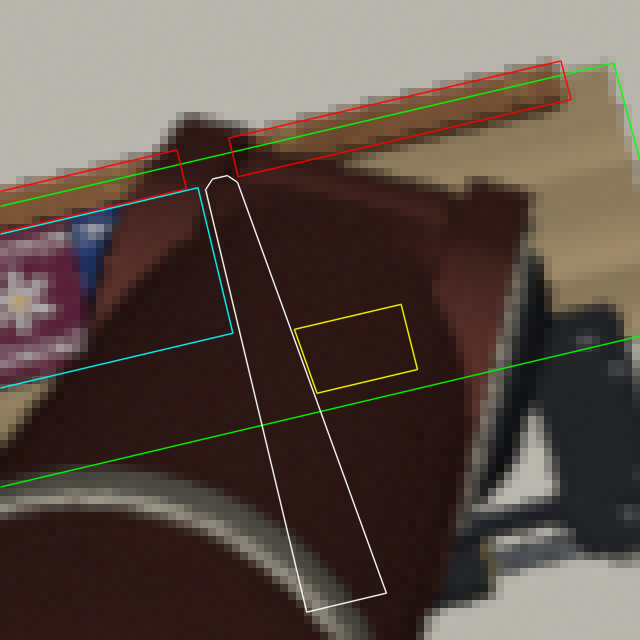

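View pics/h2.png

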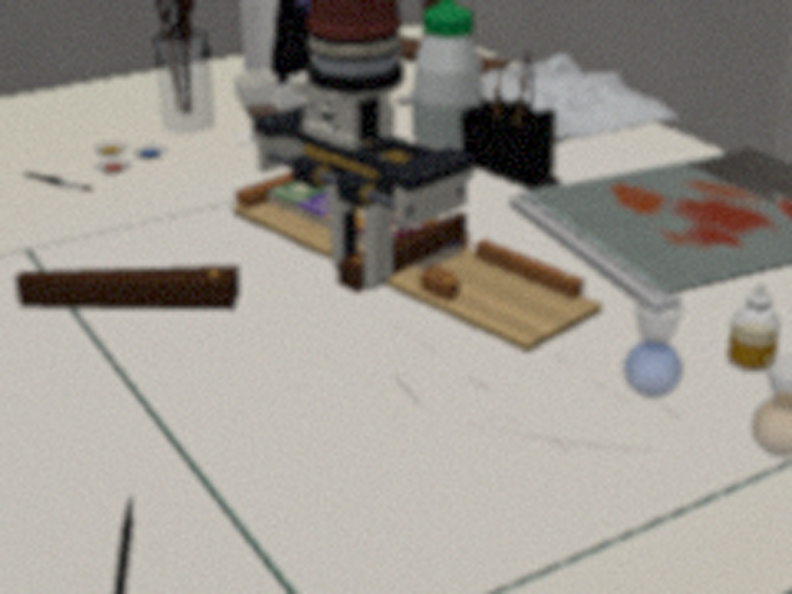

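Run:
```python
from m import *
from ov import overlay
p,d=manip.read_camera("scene"); s=st()
o=T(Q,[(-54,-96.8,0)])[0]
overlay(p,Q,(265,165,385,235),6.6 and 6,"pics/h3.png",wq=[o[0],o[1],Q[2],s['ee_pos'][2]*1000-1.5+22],nm="scene")
```

```text
t21.48 frame [-106.   -99.4] z36.5 F [-0.7 -1.  -0.4] gap0.257
```

View pics/h3.png

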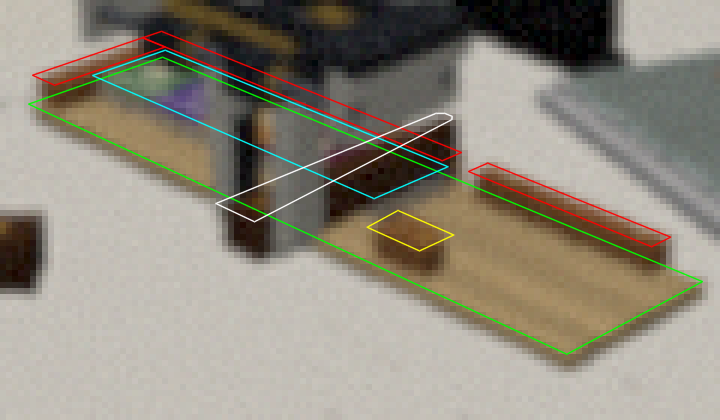

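Run:
```python
from m import *
h=manip.servo_line(fw(-106,-99.2,17),feed=.08,force_limit=10); st("low %s"%h)
h=manip.servo_line(fw(-106,-99.2,11.8),feed=.03,force_limit=8); st("placed %s"%h)
p,d=manip.read_camera("scene"); crop("scene",p,(265,165,385,235),6,"pics/i1.png")
```

```text
low False t21.88 frame [-106.3  -99. ] z16.6 F [-0.4 -0.1  0.4] gap0.260
placed False t22.20 frame [-106.   -99.2] z11.8 F [-0.5 -0.3 -0. ] gap0.259
```

View pics/i1.png

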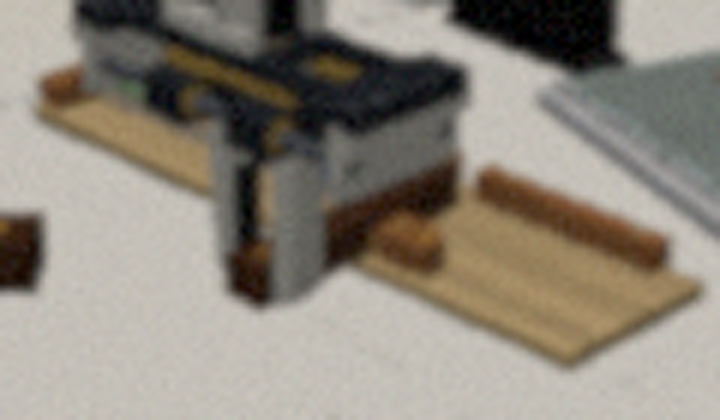

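Run:
```python
from m import *
h=manip.servo_line(fw(-82,-98,12),feed=.05,force_limit=8); st("in %s"%h)
p,d=manip.read_camera("scene"); crop("scene",p,(265,165,385,235),6,"pics/i2.png")
```

```text
in False t22.88 frame [-81.6 -97.6] z12.0 F [-0.1  1.7 -0.2] gap0.258
```

View pics/i2.png

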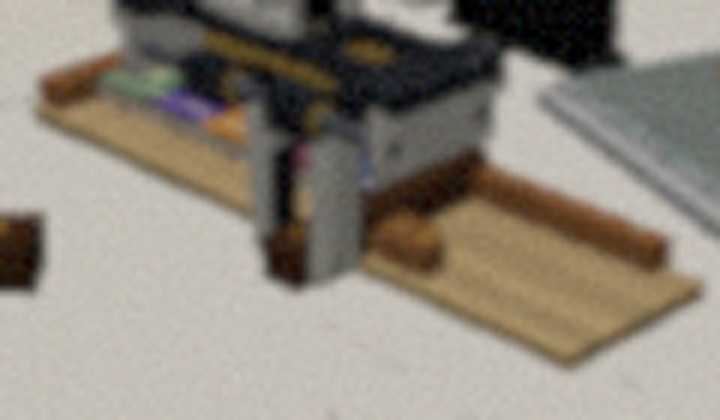

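Run:
```python
from m import *
manip.move_gripper(.42); st("rel")
manip.servo_line(fw(-128,-98.5,14),feed=.12)
manip.move_gripper(0.0,20); st("shut")
p,d=manip.read_camera("scene"); crop("scene",p,(265,165,385,235),6,"pics/j1.png")
manip.servo_line(fw(-114,-98.5,14),feed=.08)
h=manip.servo_line(fw(-80,-98.5,14),feed=.03,force_limit=16); st("push %s"%h)
p,d=manip.read_camera("scene"); crop("scene",p,(265,165,385,235),6,"pics/j2.png")
```

```text
rel t23.43 frame [-82.1 -98.2] z12.0 F [-0.1 -0.9 -0.3] gap0.419
shut t24.74 frame [-128.   -98.5] z14.0 F [-0.2  0.2 -0.4] gap0.001
push True t26.04 frame [-91.4 -97.5] z13.0 F [ 0.1 -0.6 -0.8] gap0.005
```

View pics/j1.png

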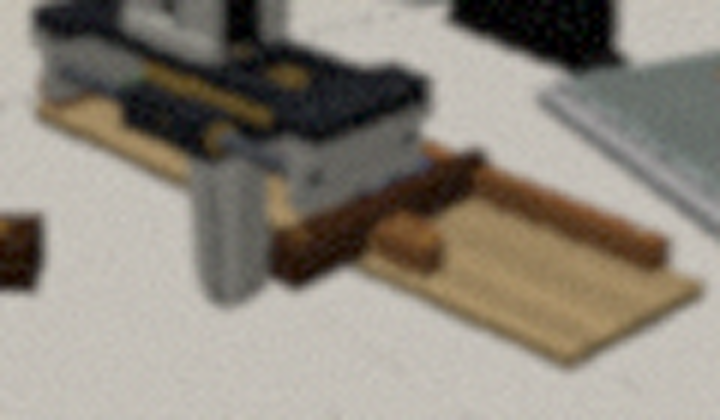

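View pics/j2.png

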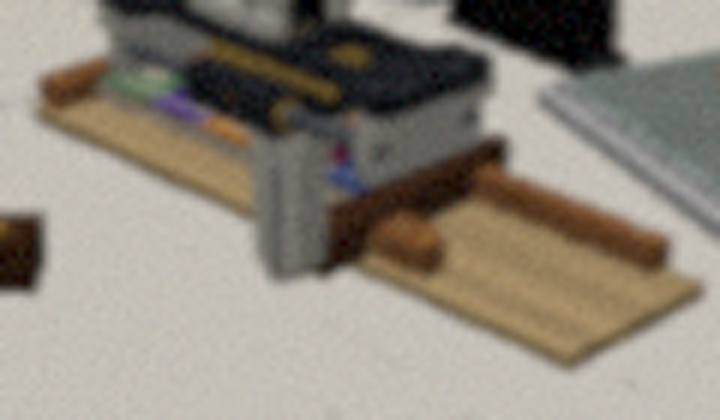

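Run:
```python
from m import *
from ov import overlay
manip.servo_line(fw(-125,-98.5,15),feed=.12)
manip.servo_line(fw(-135,-98.5,90),feed=.25)
manip.reach(np.array([.33,-.40,.25]),ori(-.5)); st()
p,d=manip.read_camera("top"); np.savez("pics/top5.npz",p=p,d=d); crop("top",p,(212,135,372,225),5,"pics/k1.png")
o=T(Q,[(-14,-95,0)])[0]
overlay(p,Q,(280,140,360,210),9,"pics/k2.png",wq=[o[0],o[1],Q[2],32])
p,d=manip.read_camera("scene"); crop("scene",p,(240,150,400,240),5,"pics/k3.png")
```

```text
t28.31 frame [-339.  -346.8] z248.9 F [-0.   1.2 -0.1] gap0.002
```

View pics/k1.png

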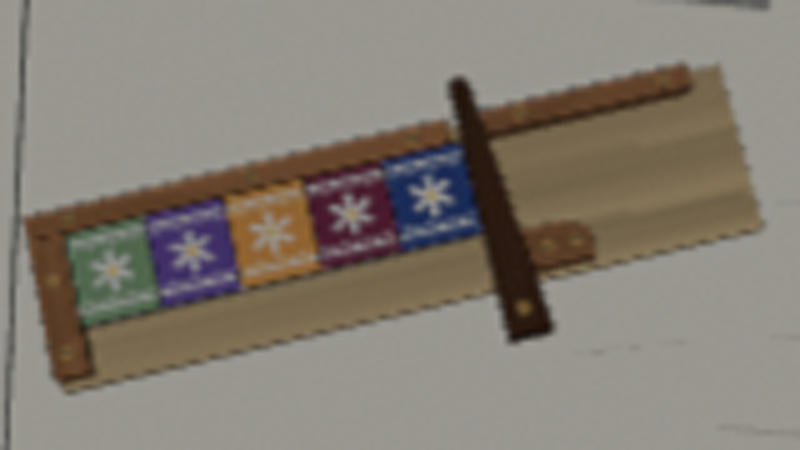

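View pics/k2.png

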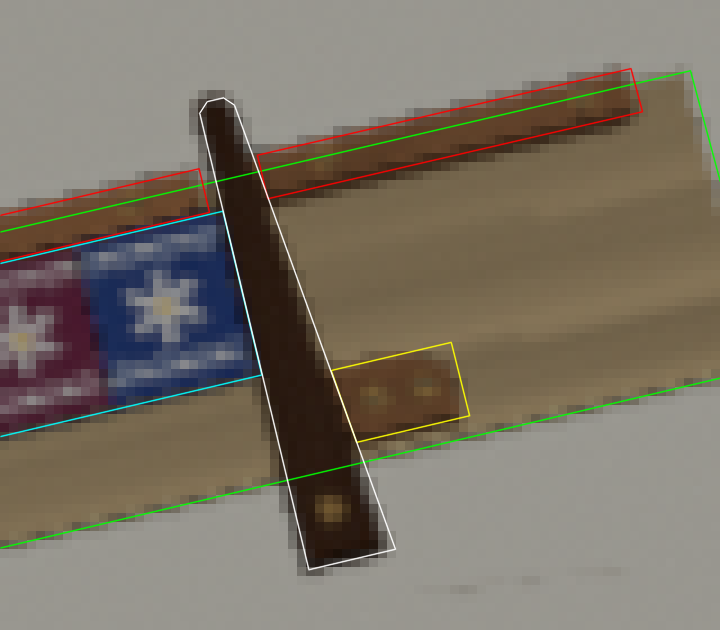

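View pics/k3.png

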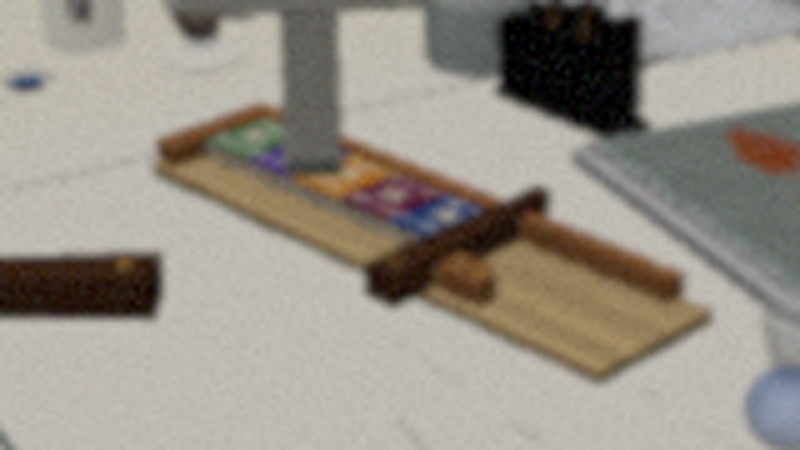

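Run:
```python
from m import *
manip.reach(fw(-135,-98.5,90),ori(Q[2]))
manip.servo_line(fw(-120,-98.5,14),feed=.2)
manip.servo_line(fw(-100,-98.3,14),feed=.08)
h=manip.servo_line(fw(-80,-98.3,14),feed=.02,force_limit=17); st("push %s"%h)
manip.servo_line(fw(-125,-98.5,15),feed=.12)
manip.servo_line(fw(-135,-98.5,90),feed=.25)
manip.reach(np.array([.33,-.40,.25]),ori(-.5)); st()
p,d=manip.read_camera("top"); np.savez("pics/top6.npz",p=p,d=d); crop("top",p,(212,70,472,225),3,"pics/l1.png")
a=np.load("pics/top0.npz")['p'].astype(int); print("bystander diff",abs(a[110:180,385:460]-p[110:180,385:460]).mean((0,1)))
sw=np.clip((145-p.max(2).astype(float))/85,0,1)
```

```text
push True t31.53 frame [-91.4 -98. ] z13.0 F [-1.1  0.5  0.2] gap0.002
 t33.76 frame [-339.  -346.8] z248.9 F [ 0.8 -0.8 -0.3] gap0.007
bystander diff [1.3352381  1.31790476 1.24552381]
```

View pics/l1.png

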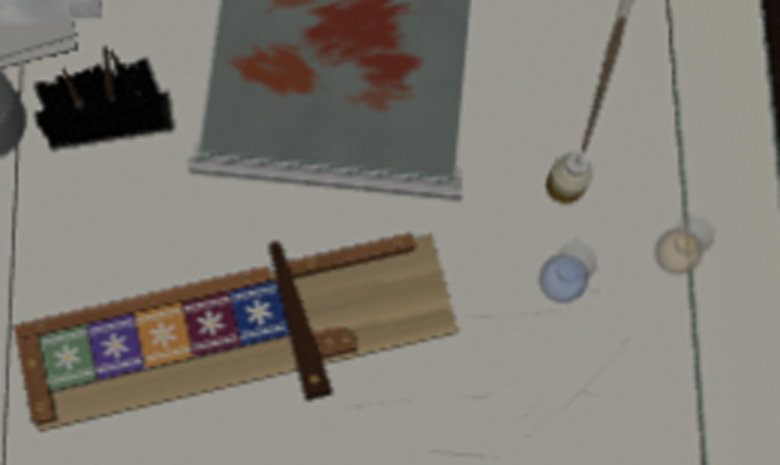

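The second 17 N push stopped at the same place (-91.4 mm), so the wedge is locked. The row is straight and closed, and the flasks and dropper bottle have not moved.

```bash
python3 -c "
from cell import manip
manip.job_done(); print(manip.read_state()['time'])"
```

```text
the job is handed in; nothing more can be done
the job is handed in; nothing more can be done
```

The row is closed up against the end stop and locked with the 146 mm wedge. I handed the job in at about 34 s of the 54 s allowed.

**What I did**
- I pushed the row along the fence with both fingertips on the last tile until it met the end stop.
- I then seated the tiles against the fence with three light pushes from the front.
- I lowered the wedge in behind the last tile, nose through the gap, and drove it from the front with a 16 N push on its thick end.

**Last checks**
- **Lock:** a second push, at 17 N, stopped at the same place (frame x = -91.4 mm for the fingertips), so the wedge did not move. Its origin is near frame x = -14 mm, which is within the -13 to -19 mm expected.
- **Row:** the last top picture shows five tiles straight, touching and against the fence, with the straight side of the wedge on the blue tile.
- **Flasks and dropper bottle:** they look unchanged from the first picture.

**What disagreed:** the frame's position in the pictures and by touch differed by 1 to 2.5 mm. This is about the calibration error, and I corrected for it before inserting the wedge. The first end-of-row push tripped its force limit, so I repeated it; it stopped at the same place.

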